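# Stand a fallen coupling on its stage and hold the mirror so the camera sees its red band

### The arm

A 7-joint arm with a two-finger parallel gripper is mounted at the origin on a cart in front of the work surface, level with it; the furniture and walls round the work are solid. World frame = base frame: x ahead of the robot, y to its left, z up, the work surface at z = 0. Lengths are in m, angles in rad, forces in N, time in s.
With the tool pointing down it reaches from about 0.425 to 1.025 m from the base axis. Payload 3.6 kg.
Tool frame: the origin (TCP) lies at the very end of the fingers, on their centre line; the grasp point (between the pads) lies 19 mm behind it; y points along the fingers, z is the direction in which the jaws open and shut, and the axes are right-handed (so a half turn about y gives the same grasp; the last joint's range is limited). The gripper opens to 85 mm and grips with 20 to 120 N. Pads are 22 mm wide; open, the fingers measure 114 mm over their backs; the gripper's body (76 mm by 85 mm) begins 54 mm behind the grasp point. The pads swing forward as they close: fully open they stand 13 mm farther back than shut.
Start: joints at [-1.373, 0.591, 0.048, 1.609, -0.033, 0.943, -0.034], TCP at [0.209, 0.694, 0.231] pointing down, gripper open.
Joint ranges: [-2.69, 2.69], [-0.47, 2.24], [-1.27, 1.36], [0.19, 2.51], [-1.53, 4.68], [0.08, 2.07], [-3.09, 3.09]. Speed limits (rad/s): [2.57, 2.57, 3.14, 3.14, 3.14, 3.14, 3.14].

### API

Orientations are given as [roll, pitch, yaw] about the fixed x, y, z axes, in that order (R = Rz(yaw) Ry(pitch) Rx(roll)).
In Python, from cell import manip, imaging gives the robot as it stands. The module is installed in compiled form; this text tells all that it offers.
- The arm moves only by the tool move_arm, never from a script. Its argument "series" is text: rows parted by semicolons, each of 7 numbers parted by spaces: the shift along the world's x, y, z in cm, then the turn, a rotation vector about the world's x, y, z in degrees, then the gripper command: -1 is shut, 1 is fully open, values between are in proportion. A call has 1 to 5 rows; each row is the pose to reach, as a shift and turn from the pose commanded when the call began; what a row does not reach only later rows make up. A row lasts 1/8 s, in which the tool goes at most 62.5 mm and 10.7 degrees, less where a joint would pass 70% of its speed; a pose out of reach is approached as far as the arm can. A call with a gripper value outside its range is refused whole. The fingers move at their own pace and stop on an object; "force" is the grip in N (left out, the last holds). Time passes only in rows, so rows that repeat a pose let the fingers close. It gives the time, the measured TCP pose, the force and the opening at its end, in the units of the state.
- manip.sense(): the state, without advancing time (a new reading comes with each control period).
- imaging.snapshot(name): name is "scene" or "side" or "wrist"; returns a dict with "img" (420x560x3 uint8, blue, green, red), "fovy" (degrees; the focal length in pixels is half the picture's height over the tangent of half this angle, whatever the lens; pixels are square), "cx", "cy" (the principal point, pixels), "dist" ([k1, k2, p1, p2, k3] as OpenCV has them; the pictures are not rectified), "xyz" and "attitude" of the camera in the world. Camera axes: x right, y up, looking along -z (the intrinsics and any distortion apply to the point x, -y, -z); pixel columns grow to the right and rows downward; lengths in m; the calibration is good to about 2 mm. A picture is of the moment at which its call begins. There is no depth.
- manip.finish_job(): hands the job in, once; it reports no verdict.
The state is a dict: "time_s": time; "joints": joint angles; "joint_velocities": joint speeds; "tau": joint torques, N m; "eef_pos": TCP position; "eef_rot": TCP orientation; "ft_force": force on the tool from outside, world axes, zero at the start; "torque": the same for the moment, N m; "gripper_width": opening from 0.0 (shut) to 1.0 (fully open).
Only numpy, scipy, OpenCV 4.12 (cv2) and the standard library are available. Lean on these libraries where they do the work, as an engineer would, in place of code of your own. Each camera call takes 0.05 s, during which the arm holds its last target. There are 200 camera calls.

### The job

The steel coupling has fallen over beside the inspection camera. Stand it upright again, slotted crown end up, in the middle of the white stage disc and let go of it; then take the blue knob on top of the sprung mirror and turn the mirror until the camera, looking at the mirror, has the coupling's red band in the middle of its picture. The mirror springs back by itself, so finish while still gripping the knob and holding it still at that angle; leave the other things on the bench where they are.

Things in the scene. Friction and masses are not known exactly. Their poses are not given: they have to be found in the camera images.
- coupling_center (a point): Centre (half-way along, on the axis) of the black steel coupling: round, 38.6 mm diameter, 88 mm long, about 0.46 kg. It starts lying on its side on the bench and can roll. Its z axis runs along the part from the plain flat foot to the slotted crown end (castle-like), so z points up when it stands correctly.
- red_band (a point): Centre, on the coupling's axis, of the red band painted all round it: 12 mm wide, 60 mm from the foot face, 28 mm from the crown end. Same axes as coupling_center.
- coupling: The same coupling; origin at the centre of its foot face, z axis towards the crown end.
- stage_top (a point): Middle of the top of the white round stage disc (90 mm diameter, 4 mm thick, fixed to the bench, flat, with a thin grey circle 47 mm across in its middle). z up.
- camera_lens (a point): Front of the lens of the black inspection camera, 64 mm above the bench, on a grey base plate (96 x 310 x 12 mm, fixed). It looks level along this point's -y axis at the middle of the mirror, 165 mm away. Camera and pillar are up to 103 mm high. Base axes: z up, y from mirror to camera; the stage disc stands on the -x side, 125 to 195 mm from the pivot.
- mirror_knob (a point): Middle of the blue bar knob on top of the mirror, on its vertical pivot axis, 133 mm above the bench, free all round for fingers from above. The bar is 36 mm long (this point's x, parallel to the glass), 14 mm thick (y) and 26 mm high (z), on a stem of 11 mm diameter above the mirror frame, whose top is at 106 mm. y is the direction in which the glass faces; the axes turn with the mirror.
- mirror_glass (a point): Middle of the glass of the flat upright mirror, 64 mm above the bench, right below the knob; the glass lies on the pivot axis and is 76 mm wide (x) and 58 mm high (z); y is the direction in which it faces. To show the camera a thing, the glass must face along the bisector between the direction from here to the lens and the direction from here to that thing (law of reflection).
- pan_mirror (a joint): Turn of the mirror about its vertical pivot, rad. 0 (parked): the glass faces the camera squarely. Grows as it turns counter-clockwise seen from above, towards the stage disc, to a stop at 1.45. A spring returns it to 0 with 0.02 N m at 0 rising to 0.08 N m at 1.45. The camera's view turns twice as far as the mirror.
- sight_line (a point): Where the camera looks by way of the mirror: origin in the middle of the glass, y axis along the middle of the reflected view, level, turning twice as far as the mirror (at joint 0 it points back at the camera); x to its right, z up. A thing on this y axis is in the middle of the picture. The thin yellow pointer at the mirror's foot, geared 2:1 to the mirror, points along y.
- flange_ring: Bystander: grey flanged ring gauge lying flat, 92 mm across, 31 mm high; origin under its centre.
- comparator: Bystander to keep clear of: black granite comparator stand with a dial on a column, to the right of the work, fixed; about 215 mm (x) x 150 mm (y), 291 mm high; origin under its centre.
- loupe: Bystander: small black loupe, 36 mm across, 34 mm high; origin under its centre.
- plug_gauge: Bystander: plug gauge with black handle lying flat, 20 x 102 x 18 mm; origin under its centre.
- oil_bottle: Bystander: oil bottle with red cap and thin spout, 45 mm across, 158 mm high; origin under its centre.
Mind the look-alikes: they are no part of the job. What is shaped like the coupling but yellow is not meant.

How it is judged:
By the outcome, as a careful person would: the job done as asked, in the order asked, and still so for the second after the job is handed in, while the arm keeps its last pose, push and grip.
It also fails if it takes over 61 s, if anything falls off the work surface, if the arm or the gripper's body presses on something with over 40 N, if the wrist force passes 120 N, or if a joint passes its speed limit or range.

## Working session

There is one attempt and no reset: what is moved stays moved. The work goes in short steps, Python scripts to look and compute and a tool call to move; the robot and the scene stay as the last step left them, time stands still between calls to the robot, and variables do not carry over. Pictures are saved under pics/ and viewed, about 8 in all and at most 12, crops included, and the job is handed in when it is done.

Besides the shell and the picture viewer there is one more tool, called after "Request:" as a command line: name --argument value ..., lists and objects as JSON in quotes. move_arm: Moves the arm, as the interface text tells. Its arguments: {"type":"object","properties":{"series":{"type":"string"},"force":{"type":"number"}},"required":["series"]}

```bash
mkdir -p pics
cat > h.py <<'E'
import numpy as np, cv2
from cell import manip, imaging
from scipy.spatial.transform import Rotation as R
def rot(a):
    a=np.asarray(a,float)
    return a if a.shape==(3,3) else (R.from_quat(a).as_matrix() if a.size==4 else R.from_euler('xyz',a).as_matrix())
def snap(n,save=None):
    s=imaging.snapshot(n)
    if save: cv2.imwrite('pics/'+save,s['img'])
    return s
def K(s):
    f=210/np.tan(np.radians(s['fovy'])/2)
    return np.array([[f,0,s['cx']],[0,f,s['cy']],[0,0,1]])
def ray(s,uv):
    p=cv2.undistortPoints(np.array([[uv]],float),K(s),np.array(s['dist'],float))[0,0]
    d=rot(s['attitude'])@np.array([p[0],-p[1],-1]); return np.array(s['xyz'],float),d/np.linalg.norm(d)
def onz(s,uv,z):
    o,d=ray(s,uv); return o+d*(z-o[2])/d[2]
def tri(*l):
    A=np.zeros((3,3));b=np.zeros(3)
    for s,uv in l:
        o,d=ray(s,uv);M=np.eye(3)-np.outer(d,d);A+=M;b+=M@o
    x=np.linalg.solve(A,b)
    return x,[np.linalg.norm(np.cross(ray(s,uv)[1],x-ray(s,uv)[0])) for s,uv in l]
def proj(s,P):
    c=(np.asarray(P,float).reshape(-1,3)-s['xyz'])@rot(s['attitude']); c=c*[1,-1,-1]
    return cv2.projectPoints(c,np.zeros(3),np.zeros(3),K(s),np.array(s['dist'],float))[0][:,0]
E
python3 - <<'E'
from h import *
import pickle
S={n:snap(n,n+'0.png') for n in ('scene','side','wrist')}
pickle.dump(S,open('s0.pkl','wb'))
for n,s in S.items(): print(n,{k:v for k,v in s.items() if k!='img'})
print(manip.sense())
cv2.imwrite('pics/both.png',cv2.resize(np.hstack([S['scene']['img'],S['side']['img']]),None,fx=.71,fy=.71))
E
```

```text
scene {'fovy': 44.18808049610142, 'cx': 273.3386972303814, 'cy': 217.13261727749435, 'dist': array([-0.01923176,  0.        ,  0.        ,  0.        ,  0.        ]), 'xyz': array([-0.08572252, -0.5606914 ,  1.53074774]), 'attitude': array([ 0.47412818, -0.00324833, -0.91624261])}
side {'fovy': 57.69252386655529, 'cx': 283.32442138215885, 'cy': 214.36403082485492, 'dist': array([-0.07051648,  0.        ,  0.        ,  0.        ,  0.        ]), 'xyz': array([0.51603625, 0.87003971, 0.8129152 ]), 'attitude': array([ 0.93970967, -0.01715292,  3.13298405])}
wrist {'fovy': 66.08782258189943, 'cx': 279.816055771152, 'cy': 202.77105591551478, 'dist': array([-0.07829357,  0.        ,  0.        ,  0.        ,  0.        ]), 'xyz': array([0.1430687 , 0.71454885, 0.37267642]), 'attitude': array([-0.27881806,  0.00147068,  1.27960577])}
{'time_s': 0.15, 'joints': array([-1.37252087,  0.59190001,  0.04832306,  1.6095679 , -0.03328191,
        0.94270048, -0.03368337]), 'joint_velocities': array([ 0.00117618, -0.00228852,  0.00243656, -0.00375704,  0.00021411,
       -0.00208573,  0.00058955]), 'tau': array([ 2.41821574e-03, -5.49248207e+01,  1.54918760e+00, -1.98453104e+01,
        9.50909889e-03,  5.69575204e-03, -6.95772080e-07]), 'eef_pos': array([0.20835826, 0.69372247, 0.23039482]), 'eef_rot': array([-1.57256343e+00, -1.20068393e-04, -2.91679952e-01]), 'ft_force': array([0.90149903, 0.01768795, 0.50115509]), 'torque': array([0.00982135, 0.05266682, 0.02947759]), 'gripper_width': 0.996546245194427}
```

View pics/scene0.png

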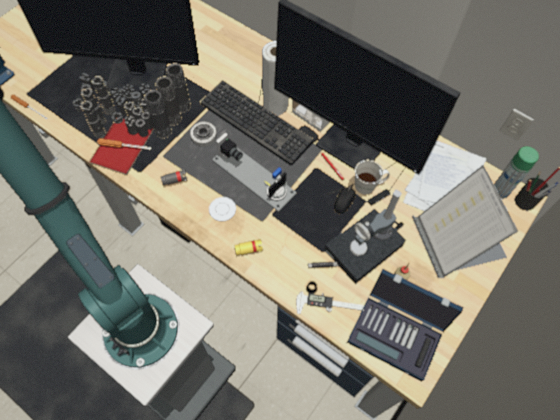

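View pics/side0.png

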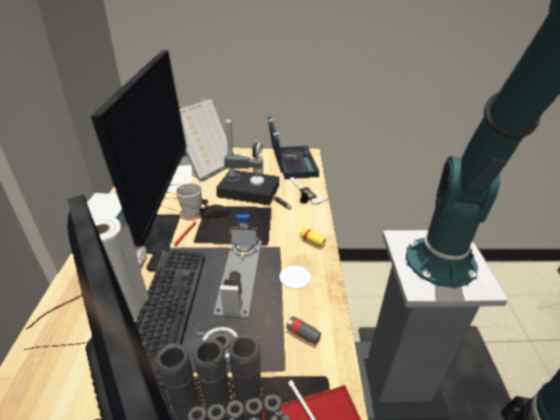

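The scene view shows the coupling at about (174,178), the stage disc at (222,209), the mirror with its blue knob at (279,175), and the camera at (231,148). In the side view they are at (303,329), (295,277), (243,218) and (230,295). I'll enlarge both.

Run:
```python
import pickle,cv2
S=pickle.load(open('s0.pkl','rb'))
cv2.imwrite('pics/c1.png',cv2.resize(S['scene']['img'][120:240,155:315],(800,600),interpolation=cv2.INTER_CUBIC))
cv2.imwrite('pics/c2.png',cv2.resize(S['side']['img'][205:349,190:334],(600,600),interpolation=cv2.INTER_CUBIC))
```

```text
(no output)
```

View pics/c1.png

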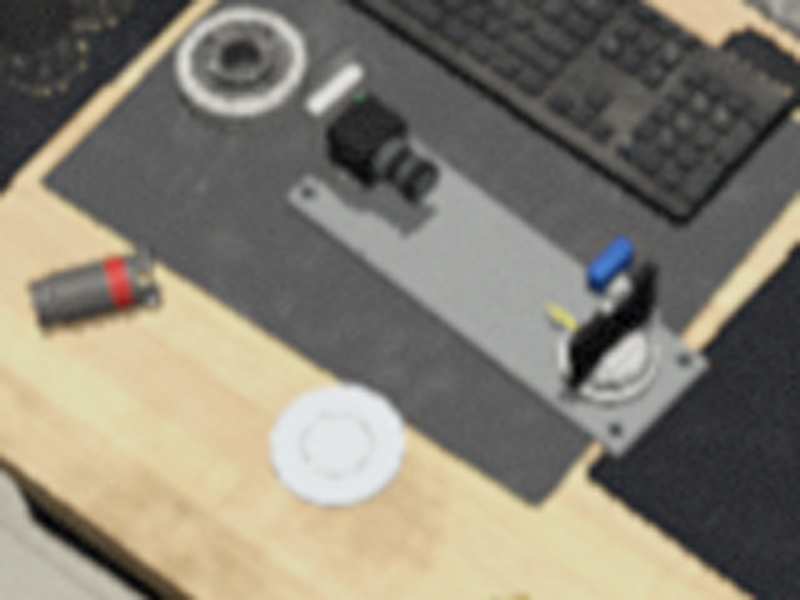

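View pics/c2.png

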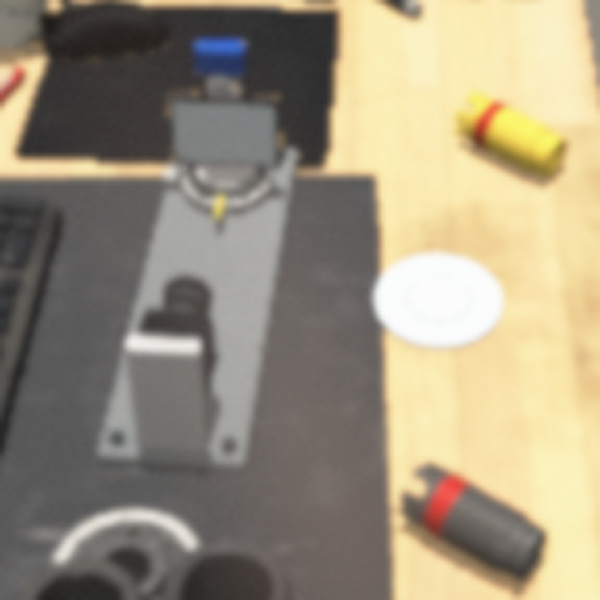

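The coupling lies with its crown towards the right in c1 (crown about (152,278), foot (36,305)) and towards the upper left in c2. Stage centre is c1 (338,444) and c2 (438,299). The knob is c1 (611,264) and c2 (220,57).

Run:
```python
from h import *
import pickle
S=pickle.load(open('s0.pkl','rb'));a,b=S['scene'],S['side']
A=lambda u,v:(155+u/5-.4,120+v/5-.4)
B=lambda u,v:(190+u*.24-.4,205+v*.24-.4)
np.set_printoptions(precision=4,suppress=True)
for n,p,q in [('band',(117,283),(447,502)),('crown',(152,278),(424,490)),('foot',(36,305),(530,560)),('stage',(338,444),(438,299)),('knob',(611,264),(220,57)),('camlens',(425,180),(185,290)),('plateL',(290,195),(240,465)),('plateR',(618,452),(297,150))]:
    x,e=tri((a,A(*p)),(b,B(*q)));print(n,x,np.array(e))
for n,p,q,z in [('band',(117,283),(447,502),.0193),('crown',(152,278),(424,490),.0193),('foot',(36,305),(530,560),.0193),('stage',(338,444),(438,299),.004),('knob',(611,264),(220,57),.133),('plateL',(290,195),(240,465),.012),('plateR',(618,452),(297,150),.012),]:
    print(n,onz(a,A(*p),z),onz(b,B(*q),z))
```

```text
band [0.4606 0.2613 0.0199] [0.0024 0.0024]
crown [0.4768 0.2478 0.0157] [0.0005 0.0005]
foot [0.4141 0.2974 0.0131] [0.0004 0.0004]
stage [0.4616 0.0692 0.0008] [0.0001 0.0001]
knob [ 0.6188 -0.0391  0.1331] [0.0006 0.0006]
camlens [0.6309 0.1268 0.0653] [0.0008 0.0008]
plateL [0.5915 0.2219 0.006 ] [0.0002 0.0002]
plateR [ 0.5678 -0.0854  0.008 ] [0.0005 0.0005]
band [0.4584 0.2621 0.0193] [0.4628 0.2598 0.0193]
crown [0.476  0.2458 0.0193] [0.4766 0.2508 0.0193]
foot [0.4117 0.294  0.0193] [0.4153 0.3017 0.0193]
stage [0.4605 0.0679 0.004 ] [0.4617 0.0724 0.004 ]
knob [ 0.6196 -0.039   0.133 ] [ 0.6183 -0.0388  0.133 ]
plateL [0.5886 0.2188 0.012 ] [0.5912 0.2265 0.012 ]
plateR [ 0.5666 -0.0867  0.012 ] [ 0.5671 -0.0803  0.012 ]
```

Request:
move_arm --series "5 -4 5 0 0 -5 1;8 -9 6 0 0 -10 1;11 -14 6 0 0 -15 1;14 -19 6 0 0 -20 1;16 -24 6 0 0 -21.7 1"

```text
time_s: 0.78
eef_pos: [0.3702, 0.452, 0.2914]
eef_rot: [-1.57, -0.001, -0.673]
ft_force: [0.9, 1.0, -0.1]
gripper_width: 0.996
```

Request:
move_arm --series "4 -5 0 0 0 0 1;7 -10 -1 0 0 0 1;8 -15 -2 0 0 0 1;8 -18 -3 0 0 0 1;8 -18 -3 0 0 0 1"

```text
time_s: 1.4
eef_pos: [0.4481, 0.2706, 0.2605]
eef_rot: [-1.574, 0.0, -0.676]
ft_force: [-0.5, 0.5, -0.8]
gripper_width: 1.006
```

Run:
```python
from h import *
import pickle
s=snap('wrist','w1.png');pickle.dump(s,open('w1.pkl','wb'))
m=manip.sense();print(m['time_s'],m['joints'],m['eef_pos'],m['eef_rot'],s['xyz'],s['attitude'])
print(proj(s,[[.4606,.2613,.0193],[.445,.272,.0193],[.461,.07,.004],[.619,-.039,.133]]))
```

```text
1.45 [-0.81724902  0.30867217  0.23172593  2.03404721 -0.09669379  0.80983069
  0.36883732] [0.44837799 0.27339104 0.26103668] [-1.57157565e+00  3.95188835e-04 -6.72697557e-01] [0.39547606 0.31524099 0.40289818] [-0.27829935  0.00287947  0.89554353]
[[279.57701597 182.94483003]
 [278.40720759 167.56972833]
 [171.61659797 265.72281386]
 [168.43123046 453.72736093]]
```

View pics/w1.png

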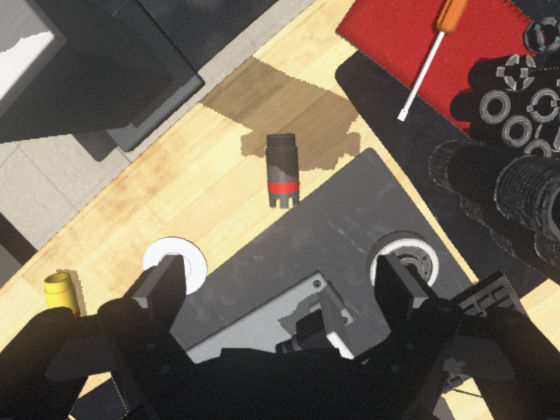

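Wrist view: foot at about (281.5,134), band (284,187), crown ends (285,207). The bodies of the camera and the stage disc (172,266) match the predictions.

```bash
cat > plan.py <<'E'
from h import *
def to(pos,Rt,m=None):
    m=m or manip.sense(); R0=rot(m['eef_rot'])
    return (np.array(pos)-m['eef_pos'])*100, np.degrees(R.from_matrix(Rt@R0.T).as_rotvec())
def tilted(yaw,th):  # tool x=(cos yaw,sin yaw) when vertical; tilt th about jaw axis
    B=R.from_euler('xyz',[-np.pi/2,0,yaw]).as_matrix()
    n=B[:,2]; return R.from_rotvec(n*th).as_matrix()@B
E
python3 - <<'E'
from plan import *
import pickle
np.set_printoptions(precision=4,suppress=True)
s=pickle.load(open('w1.pkl','rb'));S=pickle.load(open('s0.pkl','rb'));a,b=S['scene'],S['side']
for n,p,z in [('foot',(281.5,136),.0193),('foottop',(281.5,134),.03),('band',(284,187),.0386),('bandaxis',(284,187),.0193),('crown',(285,207),.0386),('crownlow',(285,207),.02)]: print(n,onz(s,p,z))
x,e=tri((s,(284,187)),(a,(178,176.2)),(b,(296.9,325.1)));print('tri band',x,e)
print('stage',onz(s,(174,265),.004))
E
```

```text
foot [0.4181 0.2982 0.0193]
foottop [0.4157 0.3001 0.03  ]
band [0.4643 0.265  0.0386]
bandaxis [0.4679 0.2624 0.0193]
crown [0.4839 0.2509 0.0386]
crownlow [0.4884 0.2476 0.02  ]
tri band [0.463  0.262  0.0204] [np.float64(0.004687062676293256), np.float64(0.004672176597867282), np.float64(0.001087679020489343)]
stage [0.4623 0.0734 0.004 ]
```

Run:
```python
from plan import *
np.set_printoptions(precision=2,suppress=True)
c=np.array([.451,.2745,.0193]);T=tilted(-.6336,np.pi/4);t=T[:,1];print(t, T[:,2])
for d in (.014-.1,.014): print(*to(c+d*t,T))
```

```text
[-0.57  0.42 -0.71] [0.59 0.81 0.  ]
[  5.16  -3.49 -18.09] [27.37 35.7   2.11]
[ -0.54   0.7  -25.16] [27.37 35.7   2.11]
```

Request:
move_arm --series "2 -1.5 0 5.5 7.1 0.4 1;4 -2.5 -3 11 14.3 0.8 1;5 -3.5 -8 16.4 21.4 1.3 1;5.2 -3.5 -13 21.9 28.6 1.7 1;5.2 -3.5 -18 27.4 35.7 2.1 1"

```text
time_s: 2.08
eef_pos: [0.5028, 0.2413, 0.0802]
eef_rot: [-1.561, 0.788, -0.625]
ft_force: [0.5, 0.4, 0.4]
gripper_width: 1.0
```

Request:
move_arm --series "0 0 0 0 0 0 1"

```text
time_s: 2.2
eef_pos: [0.4976, 0.2368, 0.0714]
eef_rot: [-1.588, 0.795, -0.647]
ft_force: [-0.7, 0.1, 1.0]
gripper_width: 0.995
```

Run:
```python
from plan import *
np.set_printoptions(precision=2,suppress=True)
m=manip.sense();print(m['eef_pos']*1000,m['joints'],m['ft_force'])
c=np.array([.451,.2745,.0193]);T=tilted(-.6336,np.pi/4);t=T[:,1]
for d in (.014-.1,.014): print(*to(c+d*t,T,m))
s=snap('wrist','w2.png');d=rot(s['attitude']);
ax=np.array([np.cos(-.6336),np.sin(-.6336),0])
print(proj(s,[c,c-.044*ax,c+.044*ax,c+.016*ax]))
```

```text
[497.56 236.85  71.37] [-0.22  0.86 -0.01  1.81 -0.62  1.15  1.16] [-0.71  0.13  1.01]
[0.24 0.16 0.87] [ 0.21 -0.84  0.08]
[-5.45  4.35 -6.2 ] [ 0.21 -0.84  0.08]
[[282.5  203.79]
 [282.22 154.99]
 [282.82 262.64]
 [282.61 223.92]]
```

View pics/w2.png

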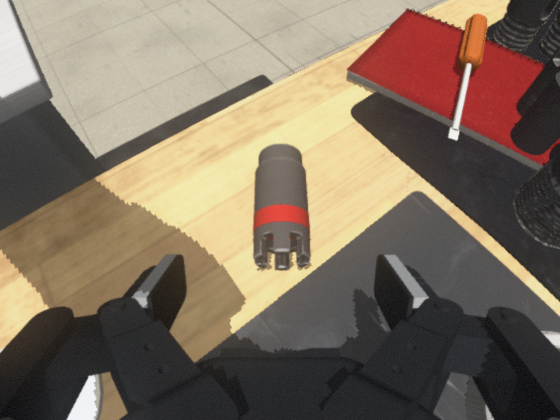

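The coupling is where predicted: foot (280,152), band (282,217), crown (283,263), centred between the fingers. The z reading is off, so I'll recheck it.

Run:
```python
from plan import *
np.set_printoptions(precision=2,suppress=True)
c=np.array([.451,.2745,.0193]);T=tilted(-.6336,np.pi/4);t=T[:,1]
for i in range(4):
    m=manip.sense();print(m['eef_pos']*1000,m['eef_rot'],m['joint_velocities'],*to(c+.014*t,T,m))
    s=snap('wrist'); print(s['xyz'])
```

```text
[499.01 239.38  77.45] [-1.58  0.79 -0.64] [-0.04 -0.17 -0.02 -0.02 -0.02  0.02 -0.  ] [-5.6  4.1 -6.8] [-0.01 -0.37 -0.03]
[0.54 0.21 0.23]
[500.4  241.14  81.7 ] [-1.57  0.79 -0.63] [-0.03 -0.12 -0.01 -0.01 -0.01  0.    0.  ] [-5.74  3.92 -7.23] [-0.17  0.05 -0.12]
[0.54 0.21 0.23]
[501.31 242.    84.4 ] [-1.56  0.78 -0.62] [-0.01 -0.08 -0.    0.    0.   -0.    0.  ] [-5.83  3.84 -7.5 ] [-0.26  0.34 -0.19]
[0.54 0.21 0.23]
[501.82 242.23  85.89] [-1.56  0.78 -0.62] [-0.   -0.04  0.01  0.    0.   -0.    0.  ] [-5.88  3.81 -7.65] [-0.29  0.52 -0.22]
[0.54 0.21 0.24]
```

Request:
move_arm --series "-1.5 1 -1.8 0 0 0 1;-3 2 -3.6 0 0 0 0.8;-4.1 2.8 -5 0 0 0 0.7;-4.6 3.1 -5.7 0 0 0 0.7;-4.6 3.1 -5.7 0 0 0 0.7"

```text
time_s: 3.08
eef_pos: [0.4547, 0.2708, 0.0251]
eef_rot: [-1.566, 0.784, -0.629]
ft_force: [-0.0, -0.4, 0.6]
gripper_width: 0.844
```

Request:
move_arm --series "0 0 0 0 0 0 0.7;0 0 0 0 0 0 0.7;0 0 0 0 0 0 0.7;0 0 0 0 0 0 0.7"

```text
time_s: 3.58
eef_pos: [0.4547, 0.2703, 0.0243]
eef_rot: [-1.567, 0.785, -0.631]
ft_force: [1.0, 0.2, 0.0]
gripper_width: 0.849
```

Run:
```python
from plan import *
np.set_printoptions(precision=2,suppress=True)
c=np.array([.451,.2745,.0193]);T=tilted(-.6336,np.pi/4);t=T[:,1]
m=manip.sense();print(m['time_s'],m['eef_pos']*1000,m['eef_rot'],m['joint_velocities'],m['gripper_width'],*to(c+.014*t,T,m))
```

```text
3.575 [454.73 270.25  24.27] [-1.57  0.79 -0.63] [-0.  0. -0.  0. -0. -0.  0.] 0.8491740079263184 [-1.17  1.01 -1.49] [-0.11  0.09 -0.03]
```

Request:
move_arm --series "-0.6 0.5 -0.7 0 0 0 0.5;-1.1 0.9 -1.4 0 0 0 0.5;-1.1 0.9 -1.4 0 0 0 0.4;-1.1 0.9 -1.4 0 0 0 0.4;-1.1 0.9 -1.4 0 0 0 0.4" --force 70

```text
time_s: 4.2
eef_pos: [0.4439, 0.2793, 0.0104]
eef_rot: [-1.567, 0.785, -0.63]
ft_force: [-0.4, 0.2, -0.7]
gripper_width: 0.703
```

Request:
move_arm --series "0 0 0 0 0 0 0;0 0 0 0 0 0 -0.3;0 0 0 0 0 0 -1;0 0 0 0 0 0 -1;0 0 0 0 0 0 -1" --force 70

```text
time_s: 4.82
eef_pos: [0.4436, 0.2788, 0.0106]
eef_rot: [-1.568, 0.785, -0.631]
ft_force: [0.8, -3.6, 5.9]
gripper_width: 0.432
```

Request:
move_arm --series "0 0 1 0 0 0 -1;0 0 3 0 0 0 -1;0 0 6 0 0 0 -1;0 0 9 0 0 0 -1;0 0 12 0 0 0 -1" --force 70

```text
time_s: 5.45
eef_pos: [0.4434, 0.2796, 0.1319]
eef_rot: [-1.567, 0.784, -0.629]
ft_force: [1.3, 0.7, -4.7]
gripper_width: 0.429
```

Run:
```python
from plan import *
np.set_printoptions(precision=1,suppress=True)
P=np.array([[.4435,.2793,.131],[.47,.22,.2],[.475,.12,.2],[.461,.0616,.16]])
yaw=np.radians([-36.3,-54,-72,-90]);th=np.radians([45,15,-15,-45])
for k in range(3):
    R0=tilted(yaw[k],th[k])
    for i in range(1,6):
        f=i/5;Rt=tilted(yaw[k]+f*(yaw[k+1]-yaw[k]),th[k]+f*(th[k+1]-th[k]))
        print((P[k+1]-P[k])*100*f,np.degrees(R.from_matrix(Rt@R0.T).as_rotvec()))
```

```text
[ 0.5 -1.2  1.4] [-3.7 -4.7 -3.5]
[ 1.1 -2.4  2.8] [-7.7 -9.2 -7.1]
[ 1.6 -3.6  4.1] [-12.  -13.5 -10.5]
[ 2.1 -4.7  5.5] [-16.5 -17.5 -14. ]
[ 2.6 -5.9  6.9] [-21.4 -21.2 -17.3]
[ 0.1 -2.   0. ] [-5.  -3.4 -3.6]
[ 0.2 -4.   0. ] [-10.1  -6.4  -7.2]
[ 0.3 -6.   0. ] [-15.5  -9.2 -10.7]
[ 0.4 -8.   0. ] [-21.1 -11.6 -14.2]
[  0.5 -10.    0. ] [-26.8 -13.7 -17.6]
[-0.3 -1.2 -0.8] [-5.8 -1.7 -3.6]
[-0.6 -2.3 -1.6] [-11.6  -3.   -7.2]
[-0.8 -3.5 -2.4] [-17.6  -3.9 -10.7]
[-1.1 -4.7 -3.2] [-23.6  -4.5 -14.2]
[-1.4 -5.8 -4. ] [-29.8  -4.7 -17.6]
```

Request:
move_arm --series "0.5 -1.2 1.4 -3.7 -4.7 -3.5 -1;1.1 -2.4 2.8 -7.7 -9.2 -7.1 -1;1.6 -3.6 4.1 -12 -13.5 -10.5 -1;2.1 -4.7 5.5 -16.5 -17.5 -14 -1;2.6 -5.9 6.9 -21.4 -21.2 -17.3 -1"

```text
time_s: 6.08
eef_pos: [0.4677, 0.2201, 0.2006]
eef_rot: [-1.571, 0.261, -0.943]
ft_force: [0.0, 0.4, -4.9]
gripper_width: 0.432
```

Request:
move_arm --series "0.1 -2 0 -5 -3.4 -3.6 -1;0.2 -4 0 -10.1 -6.4 -7.2 -1;0.3 -6 0 -15.5 -9.2 -10.7 -1;0.4 -8 0 -21.1 -11.6 -14.2 -1;0.5 -10 0 -26.8 -13.7 -17.6 -1"

```text
time_s: 6.7
eef_pos: [0.472, 0.1204, 0.1997]
eef_rot: [-1.572, -0.261, -1.257]
ft_force: [0.1, -0.5, -6.2]
gripper_width: 0.431
```

Request:
move_arm --series "-0.3 -1.2 -0.8 -5.8 -1.7 -3.6 -1;-0.6 -2.3 -1.6 -11.6 -3 -7.2 -1;-0.8 -3.5 -2.4 -17.6 -3.9 -10.7 -1;-1.1 -4.7 -3.2 -23.6 -4.5 -14.2 -1;-1.4 -5.8 -4 -29.8 -4.7 -17.6 -1"

```text
time_s: 7.32
eef_pos: [0.4591, 0.0643, 0.1584]
eef_rot: [-1.573, -0.785, -1.57]
ft_force: [0.1, 0.0, -5.5]
gripper_width: 0.434
```

Request:
move_arm --series "0 0 0 0 0 0 -1;0 0 0 0 0 0 -1;0 0 0 0 0 0 -1;0 0 0 0 0 0 -1"

```text
time_s: 7.82
eef_pos: [0.4605, 0.0623, 0.16]
eef_rot: [-1.57, -0.783, -1.571]
ft_force: [-0.9, -0.0, -4.8]
gripper_width: 0.427
```

Run:
```python
from plan import *
import pickle
np.set_printoptions(precision=3,suppress=True)
m=manip.sense();print(m['time_s'],m['eef_pos']*1000,m['eef_rot'],m['joints'],m['joint_velocities'],m['gripper_width'],m['ft_force'])
T=tilted(-np.pi/2,-np.pi/4);print(*to([.461,.0616,.16],T,m))
a,b,w=[snap(n) for n in('scene','side','wrist')]
pickle.dump((a,b,w),open('s2.pkl','wb'))
t=rot(m['eef_rot'])[:,1];c=m['eef_pos']-.014*t
for s in(a,b,w): print(proj(s,[c-[0,0,.044],c,c+[0,0,.016],c+[0,0,.044]]))
A=cv2.resize(a['img'][150:230,180:270],(400,356),interpolation=2)
B=cv2.resize(b['img'][210:290,250:340],(400,356),interpolation=2)
cv2.imwrite('pics/h1.png',np.hstack([A,B]))
```

```text
7.825 [460.505  62.294 159.968] [-1.57  -0.783 -1.571] [-1.238  0.841  0.922  2.16   0.107  0.747 -0.488] [ 0.     0.011 -0.001 -0.002  0.    -0.001 -0.001] 0.42683087309232615 [-0.94  -0.014 -4.801]
[ 0.049 -0.069  0.003] [-0.14   0.027 -0.017]
[[217.871 189.36 ]
 [216.55  182.116]
 [216.053 179.392]
 [215.162 174.506]]
[[296.703 244.933]
 [297.327 232.5  ]
 [297.561 227.819]
 [297.981 219.412]]
[[276.576 191.04 ]
 [276.143 275.655]
 [275.965 312.472]
 [275.636 385.766]]
```

View pics/h1.png

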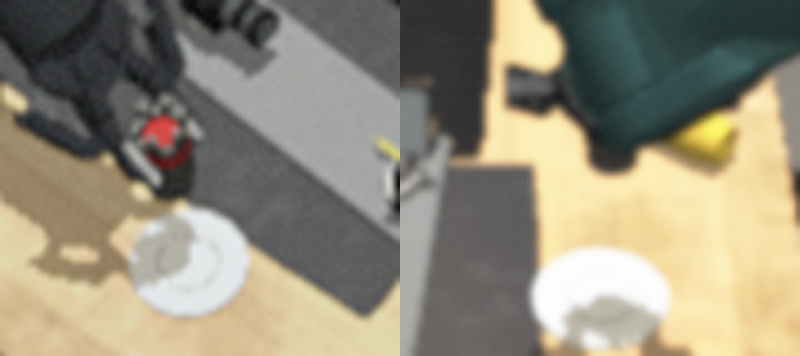

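Crown end is up and the coupling looks upright. I'll check it against the disc from the wrist view.

Run:
```python
import pickle,cv2
a,b,w=pickle.load(open('s2.pkl','rb'))
cv2.imwrite('pics/w3.png',w['img'])
```

```text
(no output)
```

View pics/w3.png

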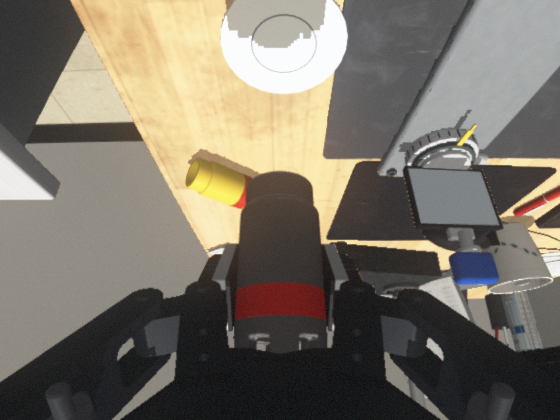

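Wrist view: coupling centre column is about 280, foot rim at row 173, band rows about 284–318 at the centre column. The disc's grey circle is centred near (284,44). I'll compare these with the projected cylinder.

Run:
```python
from plan import *
import pickle
np.set_printoptions(precision=4,suppress=True)
a,b,w=pickle.load(open('s2.pkl','rb'))
print(w['xyz'],w['attitude'])
ph=np.linspace(0,2*np.pi,73)
def ring(c,h,r=.0193): return np.c_[c[0]+r*np.cos(ph),c[1]+r*np.sin(ph),np.full(73,c[2]+h)]
c=np.array([.4605,.0722,.17])
for dx,dz in((0,0),(.002,0),(0,.003)):
    k=c+[dx,0,dz]
    f=proj(w,ring(k,-.044));e=[proj(w,k+np.array([0,.0193,h]))[0] for h in(.01,.022)]
    print(dx,dz,'foot',f.min(0),f.max(0),'band',e)
print('stage by wrist',onz(w,(284,44),.004))
print('stage tri',tri((w,(284,44)),(a,(222.2,208.4)),(b,(294.7,276.4))))
r=cv2.fitEllipse
st=np.array([.461,.071,.004]);q=proj(w,ring(st,0,.045));print(q.min(0),q.max(0)); q=proj(w,ring(st,0,.0235));print(q.min(0),q.max(0))
for s in(a,b):
    q=proj(s,ring(st,0,.045));print(q.min(0),q.max(0))
    hsv=cv2.cvtColor(s['img'],cv2.COLOR_BGR2HSV)
```

```text
[0.462  0.213  0.2113] [-1.0621 -0.0004  0.0012]
0 0 foot [238.5331 169.3423] [314.5857 208.9982] band [array([275.5649, 287.0841]), array([275.3852, 319.8808])]
0.002 0 foot [242.4803 169.3436] [318.5325 208.9991] band [array([280.8573, 287.0848]), array([280.9167, 319.8814])]
0 0.003 foot [238.1594 174.7828] [314.9047 213.7501] band [array([275.5208, 295.0293]), array([275.3391, 328.511 ])]
stage by wrist [0.4652 0.0721 0.004 ]
stage tri (array([0.4629, 0.0694, 0.0003]), [np.float64(0.002321090419580829), np.float64(0.000993379258301112), np.float64(0.0014267959095273944)])
[214.17   -20.4046] [342.0303  93.8775]
[244.9666  13.5877] [311.2814  72.4351]
[208.1262 196.1032] [235.036  219.7831]
[279.6906 265.3963] [310.1806 287.3156]
```

Request:
move_arm --series "0 0 -2 0 0 0 -1;0.1 0 -4.5 0 0 0 -1;0.2 0 -7.5 0 0 0 -1;0.2 0 -10 0 0 0 -1;0.2 0 -11 0 0 0 -1"

```text
time_s: 8.6
eef_pos: [0.4621, 0.0625, 0.047]
eef_rot: [-1.575, -0.787, -1.565]
ft_force: [-0.1, 0.6, -4.9]
gripper_width: 0.434
```

Request:
move_arm --series "0 0 0 0 0 0 -1;0 0 0 0 0 0 -1;0 0 0 0 0 0 -1;0 0 0 0 0 0 -1"

```text
time_s: 9.1
eef_pos: [0.4628, 0.0625, 0.0498]
eef_rot: [-1.57, -0.785, -1.57]
ft_force: [0.3, 0.4, -3.8]
gripper_width: 0.431
```

Run:
```python
from plan import *
import pickle
np.set_printoptions(precision=3,suppress=True)
m=manip.sense();print(m['eef_pos']*1000,m['eef_rot'],m['joint_velocities'],m['ft_force'])
a,b,w=[snap(n) for n in('scene','side','wrist')]
pickle.dump((a,b,w),open('s3.pkl','wb'))
cv2.imwrite('pics/w4.png',cv2.resize(w['img'][80:380,140:420],(747,600*800//600*3//4*1),interpolation=2) if 0 else cv2.resize(w['img'][60:360,130:430],(600,600),interpolation=2))
```

```text
[462.773  62.519  49.799] [-1.57  -0.785 -1.57 ] [ 0.001  0.005 -0.003 -0.    -0.     0.    -0.   ] [ 0.252  0.427 -3.788]
```

View pics/w4.png

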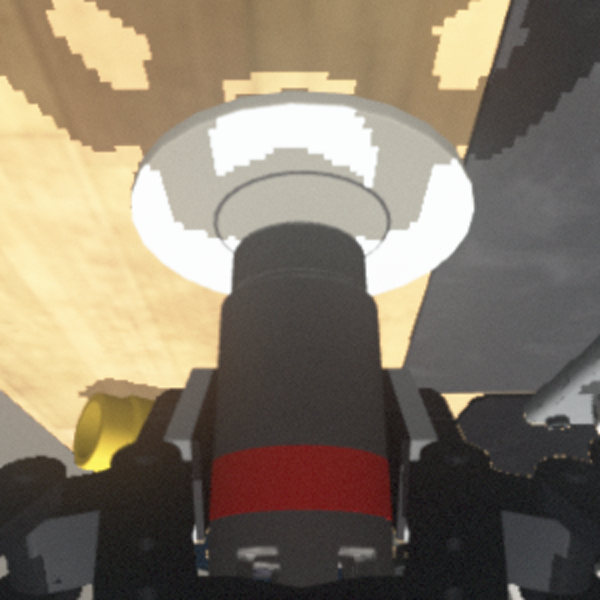

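The coupling is over the disc: laterally the circle's centre is at crop column 301.5 and the foot's at 299, so under 1 mm apart. The foot's near rim is at crop row 222 and the circle's near edge at row 172. I'll compute the y offset.

Run:
```python
from plan import *
import pickle
np.set_printoptions(precision=4,suppress=True)
a,b,w=pickle.load(open('s3.pkl','rb'));print(w['xyz'])
q=lambda u,v:(130+u/2-.25,60+v/2-.25)
print('circle near edge',onz(w,q(301,172),.004),'sides',onz(w,q(214.5,221),.004),onz(w,q(388.5,221),.004))
print('disc near edge',onz(w,q(301,103),.004),'sides',onz(w,q(131,203),.004),onz(w,q(473,203),.004))
# band: edges rows at centre col on near surface y=c+.0193 ; foot near rim
o,d=ray(w,q(300,447));o2,d2=ray(w,q(300,521));o3,d3=ray(w,q(299,222))
for yc in(.070,.072,.074):
    f=lambda o,d,y:o+d*(y-o[1])/d[1]
    print(yc,f(o,d,yc+.0193),f(o2,d2,yc+.0193),'foot',f(o3,d3,yc+.0165))
    for h in (447,):
        pass
l=ray(w,q(208.5,480));r=ray(w,q(391.5,480));ang=np.arccos(l[1]@r[1]);mid=(l[1]+r[1]);mid/=np.linalg.norm(mid)
print('axis from width',l[0]+mid*.0193/np.sin(ang/2))
```

```text
[0.464  0.2132 0.1009]
circle near edge [0.4644 0.094  0.004 ] sides [0.4418 0.0739 0.004 ] [0.4874 0.074  0.004 ]
disc near edge [0.4644 0.1163 0.004 ] sides [0.4216 0.0819 0.004 ] [0.5079 0.0821 0.004 ]
0.07 [0.4642 0.0893 0.0677] [0.4642 0.0893 0.0816] foot [0.464  0.0865 0.0131]
0.072 [0.4642 0.0913 0.0683] [0.4642 0.0913 0.0819] foot [0.464  0.0885 0.0144]
0.074 [0.4642 0.0933 0.0688] [0.4642 0.0933 0.0822] foot [0.464  0.0905 0.0158]
axis from width [0.4642 0.0741 0.0708]
```

Request:
move_arm --series "0.05 -0.15 -0.4 0 0 0 -1;0.05 -0.15 -0.8 0 0 0 -1;0.05 -0.15 -0.95 0 0 0 -1;0.05 -0.15 -0.95 0 0 0 -1;0.05 -0.15 -0.95 0 0 0 -1"

```text
time_s: 9.88
eef_pos: [0.4631, 0.0609, 0.0397]
eef_rot: [-1.571, -0.786, -1.569]
ft_force: [-0.6, -0.1, -5.7]
gripper_width: 0.434
```

Request:
move_arm --series "0 0 -0.05 0 0 0 -1;0 0 -0.1 0 0 0 -1;0 0 -0.1 0 0 0 -1;0 0 -0.1 0 0 0 -1"

```text
time_s: 10.38
eef_pos: [0.463, 0.0607, 0.0396]
eef_rot: [-1.571, -0.787, -1.57]
ft_force: [-2.0, 4.0, 5.9]
gripper_width: 0.436
```

Foot contact (about +10 N). I'll look at a small release before opening fully.

Request:
move_arm --series "0 0 0 0 0 0 -0.1;0 0 0 0 0 0 0;0 0 0 0 0 0 0.1;0 0 0 0 0 0 0.2;0 0 0 0 0 0 0.3" --force 20

```text
time_s: 11.0
eef_pos: [0.4631, 0.0608, 0.0388]
eef_rot: [-1.572, -0.786, -1.569]
ft_force: [-0.0, 0.4, -0.4]
gripper_width: 0.651
```

Request:
move_arm --series "0 0 0 0 0 0 0.4;0 0 0 0 0 0 0.4;0 0 0 0 0 0 0.4"

```text
time_s: 11.38
eef_pos: [0.4631, 0.0609, 0.0388]
eef_rot: [-1.571, -0.786, -1.569]
ft_force: [-0.0, -0.0, 0.1]
gripper_width: 0.7
```

Run:
```python
from plan import *
import pickle
np.set_printoptions(precision=3,suppress=True)
m=manip.sense();print(m['eef_pos']*1000,m['eef_rot'],m['ft_force'],m['gripper_width'])
w=snap('wrist');pickle.dump(w,open('w5.pkl','wb'))
cv2.imwrite('pics/w5.png',cv2.resize(w['img'][60:360,130:430],(600,600),interpolation=2))
```

```text
[463.061  60.851  38.796] [-1.571 -0.786 -1.569] [-0.023 -0.027  0.121] 0.6996059605737248
```

View pics/w5.png

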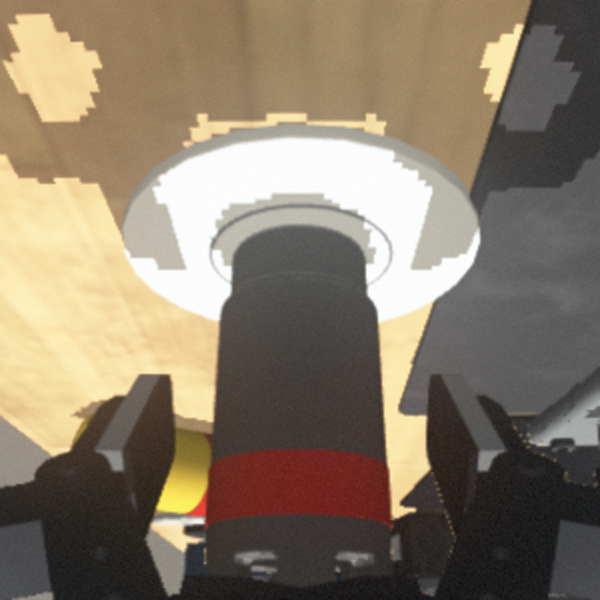

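Standing free. Circle sides are at crop columns 210/391 and foot sides at 231/366. Circle near edge is row 205, foot near rim row 225. I'll compute the centring and plan the retreat.

Run:
```python
from plan import *
import pickle
np.set_printoptions(precision=4,suppress=True)
w=pickle.load(open('w5.pkl','rb'))
q=lambda u,v:(130+u/2-.25,60+v/2-.25)
for n,p in dict(cn=(300,205),cl=(210,253),cr=(391,253),fn=(299,225),fl=(231.5,255),fr=(366,255),dn=(300,134),dl=(123.5,230),dr=(480,230)).items(): print(n,onz(w,q(*p),.004))
l=ray(w,q(207.5,485));r=ray(w,q(391.5,485));ang=np.arccos(l[1]@r[1]);mid=(l[1]+r[1]);mid/=np.linalg.norm(mid)
print('axis from width',l[0]+mid*.0193/np.sin(ang/2))
```

```text
cn [0.4646 0.094  0.004 ]
cl [0.4419 0.0737 0.004 ]
cr [0.4875 0.0738 0.004 ]
fn [0.4643 0.0861 0.004 ]
fl [0.4473 0.0728 0.004 ]
fr [0.4813 0.0728 0.004 ]
dn [0.4645 0.1172 0.004 ]
dl [0.4224 0.0841 0.004 ]
dr [0.5076 0.0843 0.004 ]
axis from width [0.4645 0.0727 0.0611]
```

Request:
move_arm --series "0 1 1 0 0 0 0.5;0 3 3 0 0 0 0.6;0 6 6 0 0 0 0.6;0 9 9 0 0 0 0.6;0 11 13 0 0 0 0.6"

```text
time_s: 12.05
eef_pos: [0.4628, 0.1733, 0.1698]
eef_rot: [-1.572, -0.785, -1.566]
ft_force: [0.4, 1.0, 0.2]
gripper_width: 0.801
```

Run:
```python
from plan import *
np.set_printoptions(precision=1,suppress=True)
m=manip.sense();print(m['eef_pos'])
P=np.array([[.463,.171,.169],[.5,.13,.24],[.57,.05,.25],[.619,-.039,.23]])
yaw=np.radians([-90,-62,-33,-4.4]);th=np.radians([-45,-30,-15,0])
for k in range(3):
    R0=tilted(yaw[k],th[k])
    for i in range(1,6):
        f=i/5;Rt=tilted(yaw[k]+f*(yaw[k+1]-yaw[k]),th[k]+f*(th[k+1]-th[k]))
        print((P[k+1]-P[k])*100*f,np.degrees(R.from_matrix(Rt@R0.T).as_rotvec()))
```

```text
[0.5 0.2 0.2]
[ 0.7 -0.8  1.4] [3.  0.1 5.6]
[ 1.5 -1.6  2.8] [ 6.   0.6 11.2]
[ 2.2 -2.5  4.3] [ 8.9  1.3 16.8]
[ 3.  -3.3  5.7] [11.8  2.3 22.3]
[ 3.7 -4.1  7.1] [14.7  3.7 27.8]
[ 1.4 -1.6  0.2] [2.6 1.5 5.8]
[ 2.8 -3.2  0.4] [ 5.   3.3 11.6]
[ 4.2 -4.8  0.6] [ 7.2  5.4 17.4]
[ 5.6 -6.4  0.8] [ 9.3  7.7 23.1]
[ 7. -8.  1.] [11.2 10.2 28.8]
[ 1.  -1.8 -0.4] [1.5 2.6 5.7]
[ 2.  -3.6 -0.8] [ 2.8  5.3 11.4]
[ 2.9 -5.3 -1.2] [ 3.7  8.2 17.1]
[ 3.9 -7.1 -1.6] [ 4.4 11.2 22.8]
[ 4.9 -8.9 -2. ] [ 4.9 14.4 28.4]
```

Request:
move_arm --series "0.7 -0.8 1.4 3 0.1 5.6 0.6;1.5 -1.6 2.8 6 0.6 11.2 0.6;2.2 -2.5 4.3 8.9 1.3 16.8 0.6;3 -3.3 5.7 11.8 2.3 22.3 0.6;3.7 -4.1 7.1 14.7 3.7 27.8 0.6"

```text
time_s: 12.68
eef_pos: [0.4998, 0.1299, 0.2408]
eef_rot: [-1.571, -0.522, -1.077]
ft_force: [-0.5, 0.2, 0.9]
gripper_width: 0.802
```

Request:
move_arm --series "1.4 -1.6 0.2 2.6 1.5 5.8 0.6;2.8 -3.2 0.4 5 3.3 11.6 0.6;4.2 -4.8 0.6 7.2 5.4 17.4 0.6;5.6 -6.4 0.8 9.3 7.7 23.1 0.6;7 -8 1 11.2 10.2 28.8 0.6"

```text
time_s: 13.3
eef_pos: [0.5698, 0.0493, 0.2508]
eef_rot: [-1.57, -0.261, -0.572]
ft_force: [0.2, -0.4, 0.6]
gripper_width: 0.802
```

Request:
move_arm --series "1 -1.8 -0.4 1.5 2.6 5.7 0.6;2 -3.6 -0.8 2.8 5.3 11.4 0.6;2.9 -5.3 -1.2 3.7 8.2 17.1 0.6;3.9 -7.1 -1.6 4.4 11.2 22.8 0.6;4.9 -8.9 -2 4.9 14.4 28.4 0.6"

```text
time_s: 13.92
eef_pos: [0.6188, -0.0402, 0.2305]
eef_rot: [-1.57, 0.002, -0.075]
ft_force: [0.6, -0.2, -0.8]
gripper_width: 0.801
```

Request:
move_arm --series "0 0 0 0 0 0 0.4;0 0 0 0 0 0 0.4;0 0 0 0 0 0 0.4"

```text
time_s: 14.3
eef_pos: [0.6181, -0.0376, 0.2301]
eef_rot: [-1.57, 0.001, -0.076]
ft_force: [-0.7, 0.3, -0.2]
gripper_width: 0.704
```

Run:
```python
from plan import *
import pickle
np.set_printoptions(precision=3,suppress=True)
m=manip.sense();print(m['time_s'],m['eef_pos'],m['eef_rot'],m['joints'],m['joint_velocities'],m['gripper_width'])
S={n:snap(n) for n in('scene','side','wrist')};pickle.dump((S,m),open('s6.pkl','wb'))
for n,s in S.items():
    h=cv2.cvtColor(s['img'],cv2.COLOR_BGR2HSV);mk=cv2.inRange(h,(105,150,60),(130,255,255))
    nn,_,st,ce=cv2.connectedComponentsWithStats(mk)
    for i in np.argsort(-st[1:,4])[:3]+1: print(n,'blue',st[i],ce[i])
    print(proj(s,[[.619,-.039,.146],[.619,-.039,.133],[.4625,.0705,.064]]))
cv2.imwrite('pics/w6.png',S['wrist']['img'])
```

```text
14.3 [ 0.618 -0.038  0.23 ] [-1.57   0.001 -0.076] [-0.102  0.461  0.125  1.861 -0.077  0.825  1.557] [ 0.001  0.001  0.    -0.003  0.002 -0.002  0.004] 0.7042727724410082
scene blue [273 169   8   9  38] [276.553 172.737]
scene blue [506 175   1   1   1] [506. 175.]
scene blue [506 177   1   1   1] [506. 177.]
[[276.721 170.32 ]
 [276.684 172.516]
 [220.419 198.825]]
side blue [238 215  10   6  35] [242.743 217.229]
[[241.962 214.714]
 [242.167 218.24 ]
 [295.153 260.988]]
wrist blue [273 191  14  38 162] [279.642 207.475]
wrist blue [272 228   5   4   8] [274.   229.75]
wrist blue [282 220   4   3   6] [283.5   221.333]
[[277.052 208.251]
 [277.167 203.35 ]
 [388.615   1.257]]
```

View pics/w6.png

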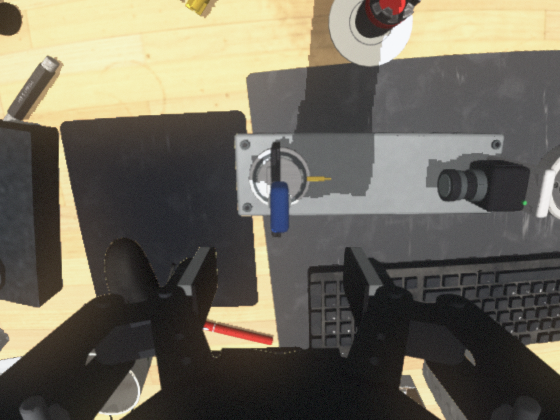

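Top-down view: the knob is at (280,207), midway between the fingers. Plate corners are about (236,133.5), (503,135.5), (502,213) and (237.5,216); the lens front is at (441,184), and the disc at (370,24) with the coupling standing on it. I'll work out the directions from here.

Run:
```python
from plan import *
import pickle
np.set_printoptions(precision=4,suppress=True)
S,m=pickle.load(open('s6.pkl','rb'));w=S['wrist']
c=[onz(w,p,.012) for p in((236,133.5),(503,135.5),(502,213),(237.5,216))];print(c)
for i,j in((0,1),(3,2)): d=c[j]-c[i];print(np.degrees(np.arctan2(d[1],d[0])),np.linalg.norm(d))
k=onz(w,(280,206),.143);l=onz(w,(441,184),.064);mk=(c[0]+c[3])/2
print('knob',k,'lens',l)
gray=cv2.cvtColor(w['img'],cv2.COLOR_BGR2GRAY)
print('disc L/R/bottom',onz(w,(329.5,24),.004),onz(w,(412,24),.004),onz(w,(370,66),.004))
for n in('scene','side','wrist'):
    s=S[n];h=cv2.cvtColor(s['img'],cv2.COLOR_BGR2HSV);mk=cv2.inRange(h,(0,140,60),(7,255,255))|cv2.inRange(h,(173,140,60),(180,255,255))
    nn,_,st,ce=cv2.connectedComponentsWithStats(mk);u=proj(s,[.463,.0705,.064])[0]
    for i in range(1,nn):
        if st[i,4]>8 and np.linalg.norm(ce[i]-u)<40: print(n,st[i],ce[i],u)
C=np.array([.4635,.0705])
for kk in((.619,-.0385),(.6185,-.0375)):
    dB=C-kk;print('band dir',np.degrees(np.arctan2(dB[1],dB[0])),'lens dir',np.degrees(np.arctan2(l[1]-kk[1],l[0]-kk[0])))
```

```text
[array([ 0.5706, -0.0814,  0.012 ]), array([0.5926, 0.2217, 0.012 ]), array([0.6867, 0.2307, 0.012 ]), array([ 0.6656, -0.0902,  0.012 ])]
85.84975860942535 0.30388955394827777
86.23711407436953 0.3215962425088606
knob [ 0.6183 -0.0368  0.143 ] lens [0.6311 0.1237 0.064 ]
disc L/R/bottom [0.4647 0.0272 0.004 ] [0.469  0.1154 0.004 ] [0.5097 0.0691 0.004 ]
scene [217 196   7   5  26] [219.8077 197.7308] [220.5184 198.7184]
scene [217 202   9   5  16] [221.25 204.25] [220.5184 198.7184]
side [290 263  12   5  36] [295.5278 265.1667] [294.9784 260.9866]
wrist [365   0  29  28 154] [374.013   16.5519] [388.627    1.8606]
wrist [379   0  27  15 266] [393.2707   4.9812] [388.627    1.8606]
band dir 144.97090315895935 lens dir 85.74442821592311
band dir 145.13221156580477 lens dir 85.54142044577992
```

Request:
move_arm --series "0 0.1 -3 0 0 0.1 0.4;0 0.1 -6 0 0 0.1 0.4;0 0.1 -9 0 0 0.1 0.3;0 0.1 -11 0 0 0.1 0.2;0 0.1 -11.2 0 0 0.1 0.2"

```text
time_s: 15.08
eef_pos: [0.6177, -0.0376, 0.1165]
eef_rot: [-1.57, 0.004, -0.075]
ft_force: [0.0, 0.2, 0.1]
gripper_width: 0.601
```

Request:
move_arm --series "0 0 0 0 0 0 0;0 0 0 0 0 0 -0.2;0 0 0 0 0 0 -0.4;0 0 0 0 0 0 -0.6;0 0 0 0 0 0 -0.6" --force 30

```text
time_s: 15.7
eef_pos: [0.6191, -0.0381, 0.118]
eef_rot: [-1.57, 0.0, -0.075]
ft_force: [0.3, 0.1, -0.4]
gripper_width: 0.195
```

Request:
move_arm --series "0 0 0 0 0 0 -1;0 0 0 0 0 0 -1;0 0 0 0 0 0 -1;0 0 0 0 0 0 -1" --force 30

```text
time_s: 16.2
eef_pos: [0.6191, -0.0383, 0.118]
eef_rot: [-1.57, 0.0, -0.076]
ft_force: [-1.4, 0.3, 4.4]
gripper_width: 0.156
```

Run:
```python
from plan import *
np.set_printoptions(precision=4,suppress=True)
for i in range(3):
    m=manip.sense();print(m['time_s'],m['eef_pos'],np.degrees(m['eef_rot']),m['gripper_width'],m['ft_force'],m['torque']);snap('wrist')
```

```text
16.2 [ 0.6191 -0.0383  0.118 ] [-89.9753   0.0123  -4.3259] 0.15574707621562142 [-1.4397  0.2551  4.3597] [-0.1226  0.1838  0.1015]
16.25 [ 0.6191 -0.0383  0.118 ] [-89.9737   0.0129  -4.323 ] 0.1560662565478904 [-1.1315 -0.9153  3.9737] [-0.1739  0.2007  0.0784]
16.3 [ 0.6191 -0.0383  0.118 ] [-89.9747   0.0135  -4.322 ] 0.1572064368435508 [-1.0161 -0.8722  4.7887] [-0.0997  0.1882  0.0734]
```

Request:
move_arm --series "0 0 0 0 0 4 -1;0 0 0 0 0 10 -1;0 0 0 0 0 17 -1;0 0 0 0 0 24 -1;0 0 0 0 0 29.8 -1" --force 40

```text
time_s: 16.98
eef_pos: [0.6192, -0.0388, 0.118]
eef_rot: [-1.571, 0.0, 0.447]
ft_force: [-1.4, -0.7, 4.5]
gripper_width: 0.159
```

Request:
move_arm --series "0 0 0 0 0 0 -1;0 0 0 0 0 0 -1;0 0 0 0 0 0 -1;0 0 0 0 0 0 -1"

```text
time_s: 17.48
eef_pos: [0.6192, -0.0388, 0.118]
eef_rot: [-1.571, 0.001, 0.442]
ft_force: [-0.3, -2.4, 4.1]
gripper_width: 0.155
```

Run:
```python
from plan import *
import pickle
np.set_printoptions(precision=4,suppress=True)
m=manip.sense();print(m['time_s'],m['eef_pos'],np.degrees(m['eef_rot']),m['gripper_width'],m['ft_force'],m['torque'])
S={n:snap(n) for n in('scene','side','wrist')};pickle.dump((S,m),open('s7.pkl','wb'))
A=cv2.resize(S['scene']['img'][140:230,205:305],(444,400),interpolation=2)
w=S['wrist']['img'];B=cv2.resize(w[:300,120:450],(330,300))
C=cv2.resize(S['side']['img'][200:300,215:315],(340,340),interpolation=2)
I=np.zeros((600,800,3),np.uint8);I[:400,:444]=A;I[:300,455:785]=B;I[305:600,455:750]=C[:295,:295]
cv2.imwrite('pics/f.png',I)
for n,s in S.items():
    h=cv2.cvtColor(s['img'],cv2.COLOR_BGR2HSV);mk=cv2.inRange(h,(22,130,90),(34,255,255));nn,_,st,ce=cv2.connectedComponentsWithStats(mk)
    u=proj(s,[.60,-.02,.02])[0]
    for i in range(1,nn):
        if st[i,4]>5 and np.linalg.norm(ce[i]-u)<70: print(n,st[i],ce[i],u)
```

```text
17.475 [ 0.6192 -0.0388  0.118 ] [-90.0082   0.0289  25.3273] 0.15516587910379168 [-0.3121 -2.3706  4.1086] [-0.3819  0.2112  0.0065]
scene [255 240   5   2   7] [257.4286 240.7143] [268.4775 191.2715]
scene [238 244   5   2   6] [239.8333 244.3333] [268.4775 191.2715]
scene [256 246   6   5  19] [258.6316 248.3684] [268.4775 191.2715]
scene [236 248  17   7  62] [244.5    251.4194] [268.4775 191.2715]
side [300 228   8   9  30] [302.8    231.7333] [249.511  251.0441]
side [308 231  17  16 175] [315.6686 238.7314] [249.511  251.0441]
wrist [314 172  33  20 180] [328.4833 181.6667] [312.6608 190.2579]
```

View pics/f.png

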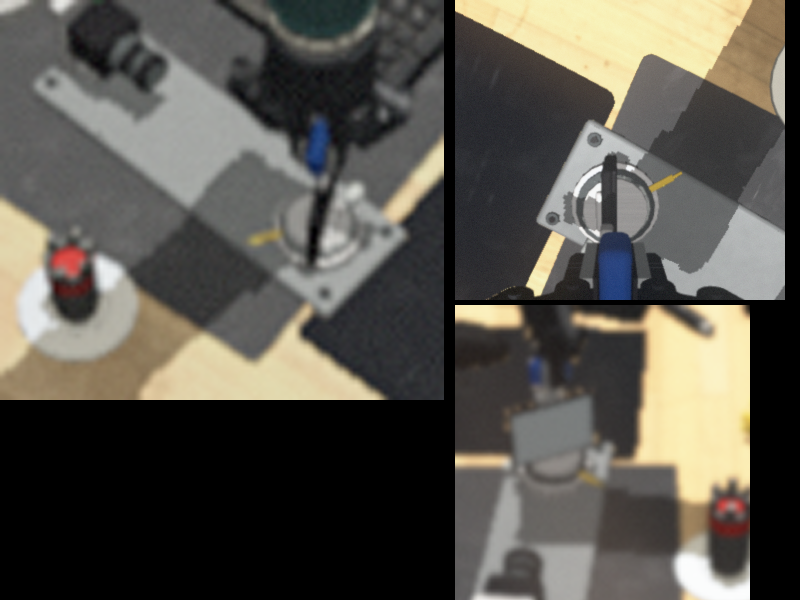

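Coupling stands crown up on the disc, the knob is gripped and the yellow pointer aims towards the coupling. I'll measure the pointer's direction numerically.

Run:
```python
from plan import *
import pickle
np.set_printoptions(precision=4,suppress=True)
S,m=pickle.load(open('s7.pkl','rb'));s=S['wrist']
h=cv2.cvtColor(s['img'],cv2.COLOR_BGR2HSV);mk=cv2.inRange(h,(20,110,70),(34,255,255));mk[:, :300]=0;mk[:160]=0;mk[205:]=0;mk[:,360:]=0
v,u=np.nonzero(mk)
for z in(.015,.02,.03):
    P=np.array([onz(s,(float(a),float(b)),z)[:2] for a,b in zip(u,v)])
    c=P.mean(0);d=np.linalg.svd(P-c)[2][0];d*=np.sign(d[1]);k=np.array([.619,-.0385])
    print(z,len(u),'dir',np.degrees(np.arctan2(d[1],d[0])),'from pivot',np.degrees(np.arctan2(*(c-k)[::-1])),c)
# band from scene+side: blob centroid vs projected visible band for candidate positions
ph=np.linspace(0,2*np.pi,120)
w=s
for n in('scene','side'):
    q=S[n];h=cv2.cvtColor(q['img'],cv2.COLOR_BGR2HSV);mk=cv2.inRange(h,(0,120,50),(7,255,255))|cv2.inRange(h,(173,120,50),(180,255,255))
    U=proj(q,[.463,.0705,.064])[0];yy,xx=np.nonzero(mk);g=(abs(xx-U[0])<9)&(abs(yy-U[1])<12)
    cam=np.array(q['xyz']);print(n,xx[g].min(),xx[g].max(),'colmean',xx[g].mean(),yy[g].min(),yy[g].max(),'pred axis',U)
```

```text
0.015 198 dir 144.4785747390749 from pivot 136.94808779429135 [ 0.5895 -0.0109]
0.02 198 dir 144.47857473907496 from pivot 138.79503381761398 [ 0.5888 -0.0121]
0.03 198 dir 144.47857473907493 from pivot 142.56277031712355 [ 0.5875 -0.0144]
scene 217 225 colmean 220.4181818181818 195 206 pred axis [220.5184 198.7184]
side 290 301 colmean 295.4153846153846 257 267 pred axis [294.9784 260.9866]
```

Request:
move_arm --series "0 0 0 0 0 0.2 -1;0 0 0 0 0 0.2 -1;0 0 0 0 0 0.2 -1;0 0 0 0 0 0.2 -1"

```text
time_s: 18.12
eef_pos: [0.6192, -0.0388, 0.118]
eef_rot: [-1.571, 0.0, 0.446]
ft_force: [-1.4, -2.3, 5.5]
gripper_width: 0.154
```

Run:
```python
from plan import *
m=manip.sense();print(m['time_s'],m['eef_pos'],np.degrees(m['eef_rot']),m['gripper_width'],m['ft_force'])
print(manip.finish_job())
```

```text
18.125 [ 0.61919307 -0.03876848  0.11803619] [-9.00097357e+01  2.66901056e-02  2.55306364e+01] 0.15396589266178567 [-1.36709966 -2.34288305  5.521465  ]
the job is handed in; nothing more can be done
None
```

I stood the coupling crown end up on the white stage disc and let go of it. I then gripped the blue knob and turned the mirror about 30°, and I was still holding it when I handed in at 18.1 s.

- **Coupling:** The last pictures show it standing free. The wrist view put it about 0.4 mm off the middle of the disc sideways and 1–2 mm off along the other axis.
- **Mirror aim:** The tool angle puts the sight line at about 145.3°, against about 145.0° for the direction to the red band. Before a final 0.2° correction I measured the yellow pointer directly and got 144.5°. That is about 0.4° from what the tool angle gave then, which is within what I could read off the picture.
- **Check that disagreed:** The bearing from the pivot to the pointer's centre came out at 137–143°. It depends on the pointer's height, which I did not know, so I left it out.
- **Not checked:** I did not measure the pointer again after the final correction. The inspection camera's own picture is not available, so the centring of the band is worked out from geometry.
- **Forces and bystanders:** The wrist force readings stayed below about 8 N. I did not touch the other things on the bench.

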